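# Fill the slim bead box through the swing funnel

### The arm

A 7-joint arm with a two-finger parallel gripper is mounted at the origin on the work surface. World frame = base frame: x ahead of the robot, y to its left, z up, the work surface at z = 0. Lengths are in m, angles in rad, forces in N, time in s.
With the tool pointing down it reaches from about 0.425 to 0.875 m from the base axis. Payload 4.7 kg.
Tool frame: the origin (TCP) lies on the centre line of the jaws, within the pads' length; the fingertips stand 17 mm ahead of it and the grasp point (between the pads) lies 2 mm behind it; z points along the fingers, y is the line along which they close (so a half turn about z gives the same grasp; the last joint's range is limited). The gripper opens to 85 mm and grips with 20 to 120 N. Pads are 22 mm wide; open, the fingers measure 114 mm over their backs; the gripper's body (76 mm by 85 mm) begins 54 mm behind the grasp point. The pads swing forward as they close: fully open they stand 13 mm farther back than shut.
Start: joints at [1.223, 0.321, -0.07, 1.45, 0.023, 1.371, -0.057], TCP at [0.23, -0.608, 0.248] pointing down, gripper open.
Joint ranges: [-2.86, 2.86], [-0.3, 2.09], [-1.38, 1.24], [0.06, 2.45], [-1.56, 4.7], [0.09, 2.05], [-2.69, 2.69]. Speed limits (rad/s): [2.57, 2.57, 3.14, 3.14, 3.14, 3.14, 3.14].

### API

Orientations are given as a unit quaternion [w, x, y, z].
In Python, from plant import * gives the robot as it stands. The module is installed in compiled form; this text tells all that it offers.
- The arm moves only by the tool carry_out, never from a script. Its argument "series" is a list of rows, each a list of 7 numbers: the shift along the world's x, y, z normalised to -1 to 1, where 1 is 0.2 m, then the turn, a rotation vector about the world's x, y, z normalised to -1 to 1, where 1 is 0.5 rad, then the closure, from -1 (fully open) to 1 (shut). In form: [[x, y, z, wx, wy, wz, claw], ...]. A call has 1 to 20 rows; each row is the pose to reach, as a shift and turn from the pose commanded when the call began; what a row does not reach only later rows make up. A row lasts 1/8 s, in which the tool goes at most 62.5 mm and 10.7 degrees, less where a joint would pass 70% of its speed; a pose out of reach is approached as far as the arm can. A call with a number of a shift or a turn outside -1 to 1 is refused whole. A call with a gripper value outside its range is refused whole. The fingers move at their own pace and stop on an object; "squeeze" is the grip in N (left out, the last holds). Time passes only in rows, so rows that repeat a pose let the fingers close. It gives the time, the measured TCP pose, the force, the opening and the grip force at its end, in the units of the state.
- read_state(): the state, without advancing time (a new reading comes with each control period).
- capture(name): name is "scene" or "top"; returns a dict with "color" (384x512x3 uint8, red, green, blue), "camera_matrix" (3x3 intrinsics, pixels), "extrinsics" (4x4, takes a point from camera to world coordinates). Camera axes: x right, y up, looking along -z (the intrinsics and any distortion apply to the point x, -y, -z); pixel columns grow to the right and rows downward; lengths in m; the calibration is good to about 2 mm. A picture is of the moment at which its call begins. There is no depth.
- sign_off(): hands the job in; it is judged then, once.
Trained networks look in a picture, given as the dict that the camera call returned (one of the last four; its "shot" number tells which), for a name from the list of things; names that differ only in an ending like _2 or _b are one class to them, and where a whole thing is asked for, a point or a joint stands for the part that bears it (a point fixed in the world has none). Each returns a list of dicts, best first, with "score" (0 to 1); they miss things now and then, are a little off and sometimes report something else, mostly with a low value. They report only what shows in the picture. A call takes as long as a camera call.
- spot_in(picture, name): "position" ([x, y, z] in m, in the coordinates of the camera as it stood for that picture, good to about 4 mm: the middle of the surface that is visible of it).
- trace(picture, name): "region" (384x512 bool, what is visible of it).
The state is a dict: "clock": time; "joints": joint angles; "dq": joint speeds; "tau": joint torques, N m; "ee_pos": TCP position; "eef_rot": TCP orientation; "force": force on the tool from outside, world axes, zero at the start; "wrist_torque": the same for the moment, N m; "grip_width": finger opening in m; "grasp_force": force on a finger pad.
Only numpy, scipy, OpenCV 4.12 (cv2) and the standard library are available. Lean on these libraries where they do the work, as an engineer would, in place of code of your own. Each camera call takes 0.05 s, during which the arm holds its last target. There are 200 camera calls.

### The job

Stand the lying plywood box upright, mouth up, in the corner of the L-shaped stop on the filling stand, then swing the funnel fully home over it, and then tip the trough by lifting its handle end so that all six ceramic beads pour through the funnel into the box. Let the trough back down afterwards, and leave the box standing in its corner under the funnel; do not move the paint bottles, the phone, the plaque or the cap.

Things in the scene. Friction and masses are not known exactly. Their poses are not given: they have to be found in the camera images.
- stand: Wooden filling stand, fixed. Origin on the table top at the filling place, below the closed funnel; z up. Offsets below are in its axes, mm. A round steel post (diameter 16, 175 high) at x 140, y 0 carries the funnel's swing arm. At the +y side two posts (y from 85, outside faces at x +-52) with side cheeks reaching forward to y 35 and up to z 216 carry the trough.
- place (a point): Filling place on the table (the stand's origin): where the middle of the box's foot belongs. A fixed L-shaped wooden stop, 14 high, marks it: a strip along y (y -47 to 40) with its face at x 33, and a strip along x (x -48 to 45) with its face at y 28. The box stands in the inner corner, against both faces.
- funnel (a joint): Swing angle of the funnel's arm about the vertical post, rad. 0: end stop, funnel straight above the filling place. Grows to at most 1.95 as it swings aside: at angle a the funnel's axis is at x 140 - 140 cos a, y -140 sin a. Stiff: stays where it is left, takes about 1 N at the funnel, 4 N at the middle of its arm, to move.
- funnel_mouth (a point): Centre of the funnel's round mouth, 182 mm above the table. Aluminium, open at both ends, wall 3: mouth 136 outside diameter, cone down to 51 outside (45 inside) at z 134, then a straight spout to z 120.
- funnel_arm (a point): Middle of the free part of the funnel's swing arm, 45 mm from the post's axis, 170 above the table: a level steel bar 14 wide, 8 thick (z 166 to 174), running straight from the round hub on the post (diameter 28, top at z 182) to the funnel's rim, 72 from the post's axis. It can be pushed sideways with shut fingers.
- trough (a joint): Tip angle of the plywood trough about its level hinge, rad. 0: down, floor sloping 0.09 rad away from the funnel. Grows to at most 1.05 as its handle end is lifted; it then pours over its open lip towards -y into the funnel. Falls back by itself when let go. Beads begin to roll at about 0.1 and all leave by about 0.5.
- trough_hinge (a point): Middle of the trough's hinge (axis along the stand's x), at x 0, y 45, z 205. The trough is 74 wide (66 inside), open on top and at the lip, which reaches 12 beyond the hinge towards the funnel; walls 26 high, rear wall 140 from the hinge.
- trough_handle (a point): Middle of the trough's handle: round bar of diameter 12, 58 clear length along the stand's x, 40 behind the rear wall; at y 227, z 201 in the stand's axes while the trough is down, 182 from the hinge. Moves on an arc about the hinge.
- slimbox: Narrow plywood box, 110 long, 64 x 54 outside, wall 4, open at its mouth, 0.14 to 0.24 kg. Starts lying on a 64-wide face, mouth towards the stand's side (about +y). Origin: middle of that face (on the table when lying). x runs along its length to the mouth, y across the 64 width, z through the 54 thickness. In the stop it stands with x up and its 64 width along the stand's x.
- box_foot (a point): Centre of the closed foot end (outside face).
- box_mouth (a point): Centre of the open mouth end; 110 mm from the foot.
- bead0_center (a point): Centre of one of six equal round white ceramic beads, diameter 21 mm, 11 g, lying in the trough against its rear wall. 
- bead1_center (a point): Centre of another such bead.
- bead2_center (a point): Centre of another such bead.
- bead3_center (a point): Centre of another such bead.
- bead4_center (a point): Centre of another such bead.
- bead5_center (a point): Centre of another such bead.
- paint1: Paint bottle, 46 diameter, 130 high, loose bystander; origin under its centre.
- paint2: A second such bottle.
- paint3: A third such bottle.
- phone: Phone lying flat, 150 x 74 x 10, bystander; origin under its centre.
- plaque: White plaster plaque lying flat, 130 x 90 x 14, bystander; origin under its centre.
- cap: Round black cap, 48 diameter, 20 high, bystander; origin under its centre.

How it is judged:
By the outcome, as a careful person would: the job done as asked, in the order asked, and still so for the second after the job is handed in, with the robot touching nothing.
It also fails if it takes over 72 s, if anything falls off the work surface, if the arm or the gripper's body presses on something with over 40 N, if the wrist force passes 120 N, or if a joint passes its speed limit or range.

## Working session

There is one attempt and no reset: what is moved stays moved. The work goes in short steps, Python scripts to look and compute and a tool call to move; the robot and the scene stay as the last step left them, time stands still between calls to the robot, and variables do not carry over. Pictures are saved under pics/ and viewed, at most 10 in all, crops included, and the job is handed in when it is done.

Besides the shell and the picture viewer there is one more tool, called after "Request:" as name([rows], argument=value, ...), one row to a line, values as JSON. carry_out: Moves the arm, as the interface text tells. Scaled input: -1 to 1 covers 0.2 m each way for a shift and 0.5 rad each way for a turn. Its arguments: {"type":"object","properties":{"series":{"type":"array"},"squeeze":{"type":"number"}},"required":["series"]}

```bash
mkdir -p pics; cat > h.py <<'E'
from plant import *
import numpy as np, cv2
from scipy.spatial.transform import Rotation as R
def w(p,c): 
    E=np.array(c["extrinsics"]); return E[:3,:3]@np.array(p)+E[:3,3]
def save(c,n): cv2.imwrite("pics/"+n,cv2.cvtColor(c["color"],cv2.COLOR_RGB2BGR))
def proj(P,c):
    E=np.array(c["extrinsics"]);p=E[:3,:3].T@(np.array(P)-E[:3,3]);q=np.array([p[0],-p[1],-p[2]]);q=np.array(c["camera_matrix"])@q;return q[:2]/q[2]
def ray(uv,c,z):
    E=np.array(c["extrinsics"]);d=np.linalg.inv(c["camera_matrix"])@np.array([uv[0],uv[1],1.]);d=E[:3,:3]@np.array([d[0],-d[1],-d[2]]);o=E[:3,3];return o+d*(z-o[2])/d[2]
E
python3 - <<'E'
from h import *
np.set_printoptions(precision=3,suppress=True)
a=capture("scene");b=capture("top")
save(a,"a.png");save(b,"b.png")
cv2.imwrite("pics/ab.png",cv2.cvtColor(np.vstack([a["color"],b["color"]]),cv2.COLOR_RGB2BGR)) if 0 else None
for c in(a,b):
    print(list(c.keys()),c["extrinsics"],c["camera_matrix"])
    for n in ["stand","funnel","funnel_mouth","funnel_arm","trough","trough_hinge","trough_handle","slimbox","box_foot","box_mouth","bead0_center","paint1","phone","plaque","cap"]:
        try: print(n,[(w(o["position"],c),round(o["score"],2)) for o in spot_in(c,n)[:6 if 'bead' in n else 3]])
        except Exception as e: print(n,e)
s=read_state();print(s)
E
```

```text
['color', 'camera_matrix', 'extrinsics', 'shot'] [[-0.465 -0.632  0.619  1.353]
 [ 0.885 -0.344  0.314  0.426]
 [ 0.014  0.694  0.72   1.101]
 [ 0.     0.     0.     1.   ]] [[385.664   0.    254.049]
 [  0.    385.664 186.93 ]
 [  0.      0.      1.   ]]
stand [(array([0.539, 0.154, 0.165]), 0.66)]
funnel [(array([ 0.612, -0.09 ,  0.17 ]), 0.64)]
funnel_mouth [(array([ 0.612, -0.097,  0.165]), 0.6)]
funnel_arm [(array([ 0.613, -0.086,  0.168]), 0.85)]
trough [(array([0.487, 0.188, 0.211]), 0.72)]
trough_hinge [(array([0.487, 0.191, 0.21 ]), 0.94)]
trough_handle []
slimbox [(array([ 0.428, -0.267,  0.057]), 0.96)]
box_foot [(array([ 0.428, -0.271,  0.055]), 0.89)]
box_mouth [(array([ 0.425, -0.272,  0.056]), 0.75)]
bead0_center []
paint1 [(array([ 0.776, -0.226,  0.075]), 0.88), (array([0.786, 0.042, 0.08 ]), 0.58), (array([0.315, 0.344, 0.073]), 0.54)]
phone [(array([0.398, 0.032, 0.01 ]), 0.6), (array([ 0.426, -0.271,  0.059]), 0.16)]
plaque [(array([ 0.659, -0.398,  0.017]), 0.91)]
cap []
['color', 'camera_matrix', 'extrinsics', 'shot'] [[ 0.011  0.982 -0.189  0.344]
 [-1.     0.0
[... 1008 characters left out ...]
 0.71), (array([0.516, 0.216, 0.218]), 0.15)]
plaque [(array([ 0.655, -0.411,  0.014]), 0.95), (array([0.301, 0.331, 0.087]), 0.18)]
cap [(array([ 0.633, -0.082,  0.171]), 0.69), (array([ 0.406, -0.116,  0.018]), 0.59)]
{'clock': 1.6, 'joints': array([ 1.223,  0.321, -0.07 ,  1.45 ,  0.023,  1.371, -0.057]), 'dq': array([ 0.001, -0.   ,  0.002, -0.   ,  0.001, -0.001, -0.001]), 'tau': array([ -0.001, -49.338,  -0.381, -31.458,   0.013,   0.001,   0.   ]), 'ee_pos': array([ 0.23 , -0.608,  0.248]), 'eef_rot': array([ 0.   ,  0.984,  0.18 , -0.   ]), 'force': array([ 0.33 , -0.176,  0.273]), 'wrist_torque': array([-0.001,  0.044, -0.013]), 'grasp_force': 0.0, 'grip_width': 0.08545718214243081}
```

View pics/a.png

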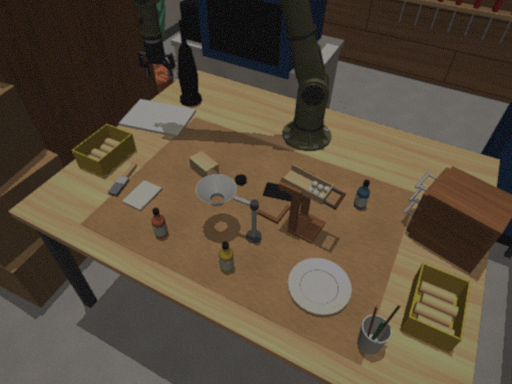

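View pics/b.png

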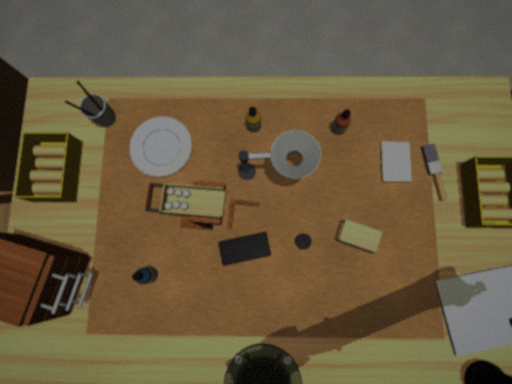

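The scene view shows the funnel at about (216,190), the post at (254,220) and the box at (204,163). In the top view the box is at (360,236), the L-stop at (240,210), the trough from 150 to 225 and the funnel at (295,155). I'll zoom in on the top view.

```bash
python3 - <<'E'
from h import *
b=cv2.imread("pics/b.png")[115:275,135:395]
g=cv2.resize(b,None,fx=3,fy=3,interpolation=cv2.INTER_CUBIC);g=np.clip(g.astype(float)*1.7,0,255).astype(np.uint8)
cv2.imwrite("pics/bz.png",g)
a=cv2.imread("pics/a.png")[140:260,180:350]
g=cv2.resize(a,None,fx=4.6,fy=4.6,interpolation=cv2.INTER_CUBIC);g=np.clip(g.astype(float)*1.7,0,255).astype(np.uint8)
cv2.imwrite("pics/az.png",g)
E
```

```text
(no output)
```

View pics/bz.png

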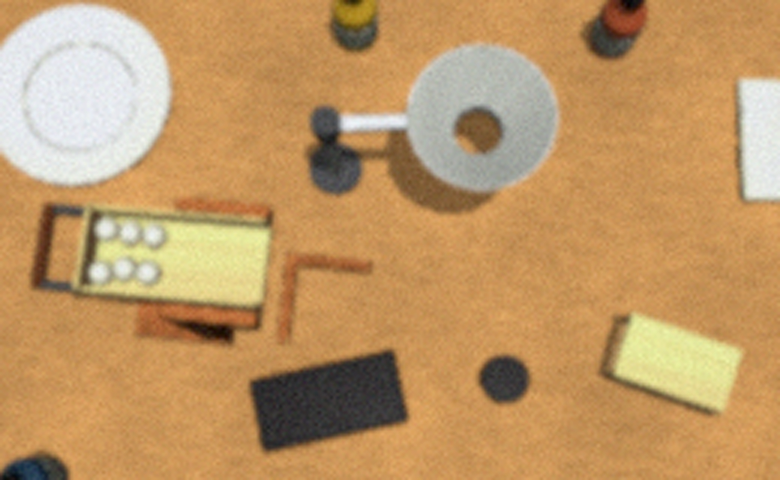

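View pics/az.png

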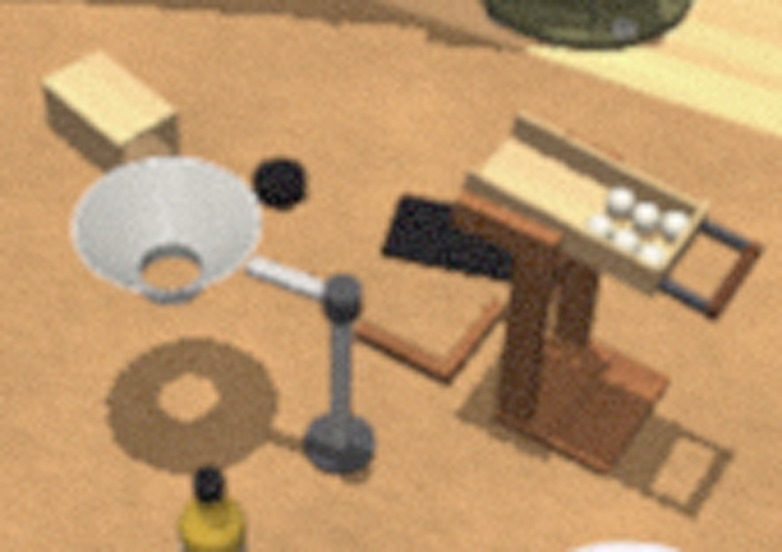

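```bash
cat > fit.py <<'E'
from h import *
from scipy.optimize import least_squares
np.set_printoptions(precision=4,suppress=True)
a=capture("scene");b=capture("top")
T=lambda u,v:np.array([u/3+135-.33,v/3+115-.33]); S=lambda u,v:np.array([u/4.6+180-.4,v/4.6+140-.4])
st=[(b,T(325,113),(140,0,182)),(b,T(287,254),(45,40,14)),(b,T(371,266),(39,-47,14)),(b,T(283,343),(-48,34,14)),(b,T(45,248),(0,227,201)),(b,T(335,168),(140,0,5)),
(a,S(342,285),(140,0,182)),(a,S(736,279),(0,227,201)),(a,S(340,445),(140,0,5)),(a,S(448,372),(45,40,14))]
def pt(p,q): c,s=np.cos(p[2]),np.sin(p[2]); return np.array([p[0]+c*q[0]/1e3-s*q[1]/1e3,p[1]+s*q[0]/1e3+c*q[1]/1e3,q[2]/1e3])
f=lambda p:np.concatenate([proj(pt(p,q),c)-uv for c,uv,q in st])
r=least_squares(f,[.47,.03,0],loss="soft_l1");print(r.x);print(f(r.x).reshape(-1,2))
p=r.x
# funnel: triangulate centre
fm=[(b,T(482,118)),(a,S(167,216))]
g=least_squares(lambda X:np.concatenate([proj(X,c)-uv for c,uv in fm]),[.6,-.08,.18]);print("funnel",g.x,g.fun)
h=least_squares(lambda X:np.concatenate([proj(X,c)-uv for c,uv in [(b,T(45,248)),(a,S(736,279))]]),[.5,.25,.2]);print("handle",h.x,h.fun)
h=least_squares(lambda X:np.concatenate([proj(X,c)-uv for c,uv in [(b,T(325,113)),(a,S(342,285))]]),[.5,.25,.2]);print("hub",h.x,h.fun)
post=pt(p,(140,0,0))
c,s=np.cos(p[2]),np.sin(p[2]);d=g.x-post;print("funnel local",c*d[0]+s*d[1],-s*d[0]+c*d[1],"ang",np.arctan2(-(-s*d[0]+c*d[1]),-(c*d[0]+s*d[1])))
# box top corners, z .054
print("boxtop",[ray(T(*q),b,.054) for q in [(632,315),(743,350),(720,413),(612,377)]])
print("boxtop scene",[ray(S(*q),a,.054) for q in [(43,90),(98,52),(178,115),(122,142)]])
print("cap",ray(T(504,380),b,.02),"phone",[ray(T(*q),b,.01) for q in [(250,382),(391,351),(408,420),(265,450)]])
for nme,q in dict(handle=(0,227,201),arm=(0,0,0),hinge=(0,45,205)).items(): print(nme,pt(p,q))
E
python3 fit.py
```

```text
[ 0.4826  0.0649 -0.0812]
[[-0.481   2.4485]
 [-0.3972 -0.6009]
 [-0.4655 -0.2064]
 [-0.3569  0.0303]
 [-0.5322  0.2033]
 [-0.3082  0.0053]
 [-0.65    0.3244]
 [-1.7363 -0.7669]
 [-0.8725 -0.9557]
 [-0.8411  0.4814]]
funnel [ 0.6238 -0.0866  0.1849] [-0.3084  0.1431 -0.4146 -0.0807]
handle [0.5012 0.2932 0.198 ] [-0.9731  0.3492 -1.2795  0.119 ]
hub [0.6261 0.0541 0.1883] [-0.8127  0.3495 -1.0483 -0.1075]
funnel local 0.012963455436017055 -0.13953602823503908 ang 1.6634344148858222
boxtop [array([ 0.4645, -0.2421,  0.054 ]), array([ 0.4315, -0.3478,  0.054 ]), array([ 0.3712, -0.3228,  0.054 ]), array([ 0.4044, -0.2209,  0.054 ])]
boxtop scene [array([ 0.4399, -0.3346,  0.054 ]), array([ 0.374 , -0.3203,  0.054 ]), array([ 0.4108, -0.2139,  0.054 ]), array([ 0.4626, -0.238 ,  0.054 ])]
cap [ 0.4024 -0.1204  0.02  ] phone [array([0.3984, 0.1343, 0.01  ]), array([ 0.4309, -0.0076,  0.01  ]), array([ 0.3623, -0.0251,  0.01  ]), array([0.3314, 0.1172, 0.01  ])]
handle [0.501  0.2911 0.201 ]
arm [0.4826 0.0649 0.    ]
hinge [0.4863 0.1097 0.205 ]
```

The fit puts the stand origin near (0.483, 0.065) with yaw -0.081. The box centre is near (0.4195, -0.281), with the mouth pointing along 73°. I'll grasp it with the tool tilted 0.5 rad towards the mouth, so the upright pose ends at about 61° from vertical.

```bash
cat >> h.py <<'E'
np.set_printoptions(precision=4,suppress=True)
P0=np.array([.4826,.0649]);YAW=-.0812
def S2W(q): c,s=np.cos(YAW),np.sin(YAW); return np.array([P0[0]+c*q[0]/1e3-s*q[1]/1e3,P0[1]+s*q[0]/1e3+c*q[1]/1e3,q[2]/1e3])
def orient(Lang,tilt):  # tool leans: t=-sin(tilt)L-cos(tilt)Z ; y=-B
    L=np.array([np.cos(Lang),np.sin(Lang),0]);B=np.array([-L[1],L[0],0]);t=-np.sin(tilt)*L-np.cos(tilt)*np.array([0,0,1.])
    y=-B; return R.from_matrix(np.stack([np.cross(y,t),y,t],1))
def go(pos,Rt,s=None):
    s=s or read_state();q=s["eef_rot"];Rc=R.from_quat([q[1],q[2],q[3],q[0]])
    print("shift",(np.array(pos)-s["ee_pos"])/.2,"turn",(Rt*Rc.inv()).as_rotvec()/.5)
E
python3 - <<'E'
from h import *
L=np.radians(73);l=np.array([np.cos(L),np.sin(L),0])
Ra=orient(L,.5);t=Ra.as_matrix()[:,2];g=np.array([.4195,-.281,.032])+.015*l
print(g,t)
go(g-.12*t,Ra);go(g,Ra)
E
```

```text
[ 0.4239 -0.2667  0.032 ] [-0.1402 -0.4585 -0.8776]
shift [ 1.0535  1.9817 -0.5553] turn [-0.755   0.7077  1.7854]
shift [ 0.9694  1.7066 -1.0818] turn [-0.755   0.7077  1.7854]
```

Request:
carry_out([
  [0.13,0.25,0,-0.1,0.09,0.22,-1],
  [0.26,0.5,0,-0.19,0.18,0.45,-1],
  [0.4,0.75,0,-0.29,0.27,0.67,-1],
  [0.53,0.98,-0.1,-0.38,0.35,0.89,-1],
  [0.53,0.98,-0.1,-0.38,0.35,0.89,-1],
  [0.53,0.98,-0.1,-0.38,0.35,0.89,-1],
], squeeze=40)

```text
clock: 2.45
ee_pos: [0.3359, -0.4122, 0.2287]
eef_rot: [0.077, 0.912, 0.39, -0.102]
force: [0.1, -1.2, -0.2]
grip_width: 0.0856
grasp_force: 0.0
```

```bash
cat > g.py <<'E'
from h import *
L=np.radians(73);l=np.array([np.cos(L),np.sin(L),0])
Ra=orient(L,.5);t=Ra.as_matrix()[:,2];g=np.array([.4195,-.281,.032])+.015*l
go(g-.12*t,Ra);go(g,Ra);s=read_state();print(s["clock"],s["joints"],s["ee_pos"],s["grip_width"])
E
python3 g.py
```

```text
shift [ 0.5239  1.0029 -0.4567] turn [-0.3755  0.359   0.8941]
shift [ 0.4398  0.7279 -0.9833] turn [-0.3755  0.359   0.8941]
2.45 [ 0.9409  0.0481 -0.2744  1.8342  0.2831  1.2352 -0.1848] [ 0.3359 -0.4122  0.2287] 0.08559216105824777
```

Request:
carry_out([
  [0.17,0.33,-0.1,-0.13,0.12,0.3,-1],
  [0.35,0.67,-0.25,-0.25,0.24,0.6,-1],
  [0.52,1,-0.45,-0.375,0.36,0.89,-1],
  [0.52,1,-0.45,-0.375,0.36,0.89,-1],
  [0.52,1,-0.45,-0.375,0.36,0.89,-1],
])

```text
clock: 3.08
ee_pos: [0.4414, -0.2092, 0.1365]
eef_rot: [0.145, 0.778, 0.578, -0.198]
force: [-0.8, -0.2, 0.2]
grip_width: 0.0857
grasp_force: 0.0
```

```bash
python3 g.py; python3 - <<'E'
from h import *
a=capture("scene");b=capture("top")
t=b["color"][165:265,310:440];s=a["color"][100:200,140:270]
im=np.hstack([cv2.resize(x,(400,308),interpolation=cv2.INTER_CUBIC) for x in(t,s)])
cv2.imwrite("pics/c.png",cv2.cvtColor(np.clip(im*1.6,0,255).astype(np.uint8),cv2.COLOR_RGB2BGR))
E
```

```text
shift [-0.0032 -0.0121  0.004 ] turn [-0.0083 -0.0045 -0.0041]
shift [-0.0873 -0.2872 -0.5225] turn [-0.0083 -0.0045 -0.0041]
3.075 [ 0.5938  0.1655 -0.5753  1.993   0.6042  1.2299 -0.5471] [ 0.4414 -0.2092  0.1365] 0.08571266789682616
```

View pics/c.png

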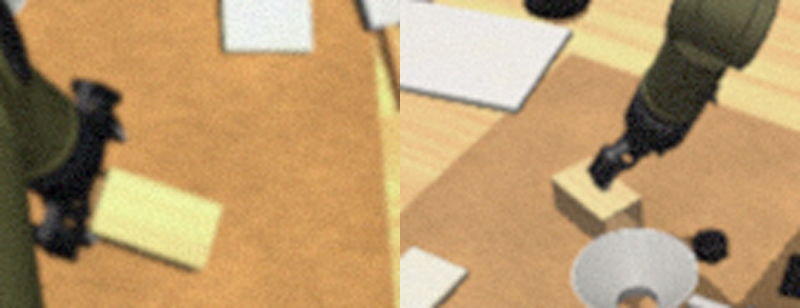

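The open fingers straddle the box, level with its width in the left half around (85,175). I'll descend along the tool axis and close.

Request:
carry_out([
  [-0.02,-0.07,-0.13,0,0,0,-1],
  [-0.04,-0.14,-0.26,0,0,0,-1],
  [-0.06,-0.21,-0.39,0,0,0,-1],
  [-0.087,-0.287,-0.52,0,0,0,-1],
  [-0.087,-0.287,-0.52,0,0,0,-1],
  [-0.087,-0.287,-0.52,0,0,0,1],
  [-0.087,-0.287,-0.52,0,0,0,1],
  [-0.087,-0.287,-0.52,0,0,0,1],
  [-0.087,-0.287,-0.52,0,0,0,1],
  [-0.087,-0.287,-0.52,0,0,0,1],
  [-0.087,-0.287,-0.52,0,0,0,1],
], squeeze=40)

```text
clock: 4.55
ee_pos: [0.4239, -0.2698, 0.0362]
eef_rot: [0.148, 0.779, 0.575, -0.199]
force: [0.3, 0.7, 6.9]
grip_width: 0.0637
grasp_force: 45.0
```

```bash
python3 g.py
```

```text
shift [0.084  0.2906 0.5057] turn [0.0035 0.0031 0.0035]
shift [-0.0001  0.0155 -0.0209] turn [0.0035 0.0031 0.0035]
4.55 [ 0.6314  0.307  -0.4952  2.0788  0.7703  1.0298 -0.6392] [ 0.4239 -0.2698  0.0362] 0.06366217809914443
```

```bash
python3 - <<'E'
from h import *
s=read_state()
W=[((.43,-.24,.16),73,0.),((.44,-.13,.17),78,-.5),(S2W((-12,-35,140)),85.35,.5-np.pi/2)]
for p,L,t in W:
    Rt=orient(np.radians(L),t);go(p,Rt,s);q=Rt.as_quat();s=dict(ee_pos=np.array(p),eef_rot=[q[3],q[0],q[1],q[2]])
E
```

```text
shift [0.0304 0.1488 0.6191] turn [ 0.9595 -0.2902  0.0044]
shift [0.05 0.55 0.05] turn [ 0.9684 -0.2505  0.1709]
shift [ 0.139   0.8049 -0.15  ] turn [ 1.1303 -0.1654  0.2496]
```

Request:
carry_out([
  [0,0,0.15,0,0,0,1],
  [0,0,0.3,0,0,0,1],
  [0.01,0.05,0.45,0.2,-0.06,0,1],
  [0.02,0.1,0.55,0.4,-0.12,0,1],
  [0.03,0.15,0.62,0.6,-0.18,0,1],
  [0.03,0.15,0.62,0.8,-0.24,0,1],
  [0.03,0.15,0.62,0.96,-0.29,0,1],
  [0.03,0.15,0.62,0.96,-0.29,0,1],
])

```text
clock: 5.55
ee_pos: [0.4278, -0.2407, 0.1582]
eef_rot: [-0.002, 0.805, 0.593, -0.001]
force: [-0.4, 0.2, -2.3]
grip_width: 0.064
grasp_force: 45.3
```

Request:
carry_out([
  [0.01,0.11,0.01,0.2,-0.05,0.03,1],
  [0.02,0.22,0.02,0.39,-0.1,0.07,1],
  [0.03,0.33,0.03,0.58,-0.15,0.1,1],
  [0.04,0.44,0.04,0.77,-0.2,0.14,1],
  [0.05,0.55,0.05,0.97,-0.25,0.17,1],
  [0.05,0.55,0.05,0.97,-0.25,0.17,1],
])

```text
clock: 6.3
ee_pos: [0.4379, -0.1284, 0.1672]
eef_rot: [-0.159, 0.753, 0.61, 0.191]
force: [-0.1, 0.2, -1.7]
grip_width: 0.0636
grasp_force: 45.5
```

```bash
python3 - <<'E'
from h import *
s=read_state();print(s["clock"],s["joints"],s["ee_pos"],s["force"],s["grasp_force"])
go(S2W((-12,-35,140)),orient(np.radians(85.35),.5-np.pi/2))
E
```

```text
6.3 [ 1.0015  0.1282 -0.4594  1.9539 -0.4317  1.281   0.4999] [ 0.4379 -0.1284  0.1672] [-0.0904  0.1634 -1.7486] 45.47251246869564
shift [ 0.1494  0.7968 -0.1362] turn [ 1.1261 -0.177   0.2422]
```

Request:
carry_out([
  [0.02,0.1,0,0.19,-0.03,0.04,1],
  [0.04,0.2,0,0.38,-0.06,0.08,1],
  [0.06,0.3,0,0.57,-0.09,0.12,1],
  [0.08,0.4,0,0.76,-0.12,0.16,1],
  [0.1,0.5,0,0.95,-0.15,0.2,1],
  [0.1,0.5,0,0.95,-0.15,0.2,1],
  [0.1,0.5,0,0.95,-0.15,0.2,1],
])

```text
clock: 7.18
ee_pos: [0.4588, -0.0298, 0.1683]
eef_rot: [-0.316, 0.656, 0.59, 0.348]
force: [1.0, -0.1, -1.7]
grip_width: 0.064
grasp_force: 45.5
```

```bash
python3 - <<'E'
from h import *
s=read_state();print(s["clock"],s["joints"],s["ee_pos"],s["force"],s["grasp_force"])
go(S2W((-12,-35,140)),orient(np.radians(85.35),.5-np.pi/2))
go(S2W((-8,-18,85)),orient(np.radians(85.35),.5-np.pi/2))
a=capture("scene");b=capture("top")
t=b["color"][145:265,190:320];s=a["color"][120:240,190:320]
im=np.hstack([cv2.resize(x,(400,369),interpolation=cv2.INTER_CUBIC) for x in(t,s)])
cv2.imwrite("pics/d.png",cv2.cvtColor(np.clip(im*1.5,0,255).astype(np.uint8),cv2.COLOR_RGB2BGR))
E
```

```text
7.175 [ 1.0277  0.3576 -0.5081  1.9563 -0.7106  1.4061  0.7222] [ 0.4588 -0.0298  0.1683] [ 1.0389 -0.0807 -1.717 ] 45.51071807742119
shift [ 0.0449  0.3042 -0.1414] turn [ 0.1815 -0.025   0.0469]
shift [ 0.0717  0.3873 -0.4164] turn [ 0.1815 -0.025   0.0469]
```

View pics/d.png

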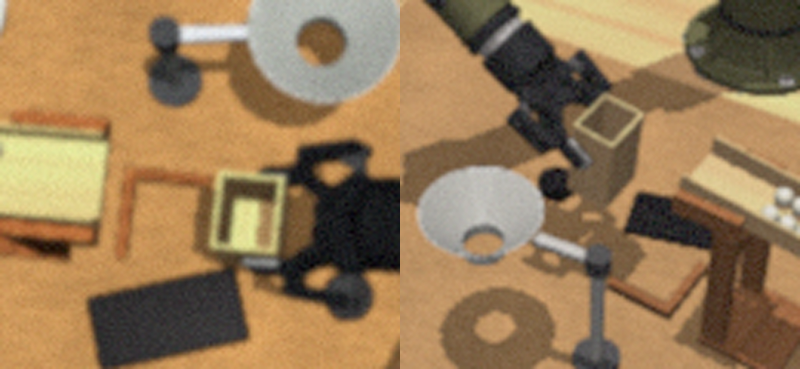

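The box hangs upright with its mouth open at (247,210) and is clear of the L-stop on the left. I'll lower it short of both stop faces.

Request:
carry_out([
  [0.02,0.1,0,0.06,-0.01,0.02,1],
  [0.04,0.2,-0.1,0.12,-0.02,0.03,1],
  [0.06,0.3,-0.2,0.18,-0.025,0.045,1],
  [0.07,0.385,-0.3,0.18,-0.025,0.045,1],
  [0.07,0.385,-0.4,0.18,-0.025,0.045,1],
  [0.07,0.385,-0.42,0.18,-0.025,0.045,1],
  [0.07,0.385,-0.42,0.18,-0.025,0.045,1],
])

```text
clock: 8.15
ee_pos: [0.4729, 0.0479, 0.0848]
eef_rot: [-0.347, 0.632, 0.582, 0.376]
force: [-0.0, 0.5, -2.0]
grip_width: 0.0638
grasp_force: 45.5
```

Request:
carry_out([
  [0,0,-0.02,0,0,0,1],
  [0,0,-0.04,0,0,0,1],
  [0,0,-0.055,0,0,0,1],
  [0,0,-0.055,0,0,0,1],
])

```text
clock: 8.65
ee_pos: [0.4726, 0.0476, 0.0732]
eef_rot: [-0.347, 0.632, 0.582, 0.376]
force: [1.2, -1.0, -1.9]
grip_width: 0.0635
grasp_force: 45.5
```

```bash
cat > q.py <<'E'
from h import *
s=read_state();print(s["clock"],s["joints"],s["ee_pos"],s["force"],s["grasp_force"])
d=s["ee_pos"][:2]-P0;c,n=np.cos(YAW),np.sin(YAW);print("local",c*d[0]+n*d[1],-n*d[0]+c*d[1])
E
python3 q.py; python3 - <<'E'
from h import *
go(S2W((-8,-18,71)),orient(np.radians(85.35),.5-np.pi/2))
E
```

```text
8.65 [ 0.9384  0.5712 -0.5392  2.0249 -0.7722  1.1949  0.8432] [0.4726 0.0476 0.0732] [ 1.1757 -0.9513 -1.8874] 45.49649253487587
local -0.008598133395373778 -0.018017926347728353
shift [ 0.003  -0.0002 -0.011 ] turn [-0.0067 -0.0006  0.0031]
```

Request:
carry_out([
  [0,0,-0.005,0,0,0,1],
  [0,0,-0.01,0,0,0,1],
  [0,0,-0.015,0,0,0,1],
  [0,0,-0.02,0,0,0,1],
])

```text
clock: 9.15
ee_pos: [0.4726, 0.0477, 0.0693]
eef_rot: [-0.347, 0.632, 0.582, 0.376]
force: [-0.5, -0.2, -2.3]
grip_width: 0.064
grasp_force: 45.5
```

Request:
carry_out([
  [0,0,-0.005,0,0,0,1],
  [0,0,-0.01,0,0,0,1],
  [0,0,-0.015,0,0,0,1],
  [0,0,-0.015,0,0,0,1],
])

```text
clock: 9.65
ee_pos: [0.4727, 0.0477, 0.0673]
eef_rot: [-0.347, 0.632, 0.582, 0.377]
force: [-1.8, -2.5, 5.7]
grip_width: 0.0636
grasp_force: 45.7
```

Contact came at TCP z ≈ 0.0677, which matches the expected foot distance. Next I'll ease off and slide into the stop, first along +x.

Request:
carry_out([
  [0,0,0.003,0,0,0,1],
  [0.02,-0.002,0.003,0,0,0,1],
  [0.035,-0.003,0.003,0,0,0,1],
  [0.045,-0.004,0.003,0,0,0,1],
  [0.05,-0.004,0.003,0,0,0,1],
  [0.055,-0.004,0.003,0,0,0,1],
  [0.055,-0.004,0.003,0,0,0,1],
])

```text
clock: 10.52
ee_pos: [0.4834, 0.0475, 0.0673]
eef_rot: [-0.347, 0.632, 0.582, 0.376]
force: [-4.9, 0.6, 4.9]
grip_width: 0.064
grasp_force: 45.6
```

```bash
python3 q.py
```

```text
10.525 [ 0.9232  0.5981 -0.5362  2.0005 -0.7678  1.1862  0.837 ] [0.4834 0.0475 0.0673] [-4.8516  0.6294  4.9383] 45.62841296195984
local 0.002224225154572675 -0.017289829187871635
```

Request:
carry_out([
  [0.005,0,0.003,0,0,0,1],
  [0.01,-0.001,0.003,0,0,0,1],
  [0.015,-0.001,0.003,0,0,0,1],
  [0.015,-0.001,0.003,0,0,0,1],
])

```text
clock: 11.02
ee_pos: [0.4848, 0.0472, 0.0674]
eef_rot: [-0.348, 0.632, 0.582, 0.375]
force: [-8.6, -0.6, 4.7]
grip_width: 0.0635
grasp_force: 46.2
```

Request:
carry_out([
  [0.001,0.015,0,0,0,0,1],
  [0.002,0.028,0,0,0,0,1],
  [0.003,0.036,0,0,0,0,1],
  [0.003,0.042,0,0,0,0,1],
  [0.004,0.047,0,0,0,0,1],
  [0.004,0.047,0,0,0,0,1],
])

```text
clock: 11.78
ee_pos: [0.4845, 0.0526, 0.0678]
eef_rot: [-0.348, 0.633, 0.582, 0.375]
force: [-19.5, -17.5, 20.6]
grip_width: 0.0637
grasp_force: 39.4
```

```bash
python3 q.py
```

```text
11.775 [ 0.9154  0.5957 -0.5391  2.0027 -0.7723  1.1805  0.8292] [0.4845 0.0526 0.0678] [-19.5228 -17.5442  20.5766] 39.39836002886295
local 0.00285754858190478 -0.012105124000710267
```

Request:
carry_out([
  [-0.006,-0.01,0.002,0,0,0,1],
  [-0.012,-0.018,0.003,0,0,0,1],
  [-0.012,-0.018,0.003,0,0,0,1],
])

```text
clock: 12.15
ee_pos: [0.4842, 0.0519, 0.0676]
eef_rot: [-0.347, 0.632, 0.582, 0.376]
force: [-6.6, -2.5, 4.3]
grip_width: 0.0634
grasp_force: 44.7
```

```bash
python3 q.py; python3 - <<'E'
from h import *
a=capture("scene");b=capture("top")
t=b["color"][165:245,200:290];s=a["color"][150:230,240:330]
im=np.hstack([cv2.resize(x,(400,356),interpolation=cv2.INTER_CUBIC) for x in(t,s)])
cv2.imwrite("pics/e.png",cv2.cvtColor(np.clip(im*1.7,0,255).astype(np.uint8),cv2.COLOR_RGB2BGR))
E
```

```text
12.15 [ 0.9184  0.5949 -0.5402  2.0044 -0.7725  1.179   0.8329] [0.4842 0.0519 0.0676] [-6.5852 -2.5102  4.3008] 44.74362462759018
local 0.0026271267293387366 -0.012836823365976571
```

View pics/e.png

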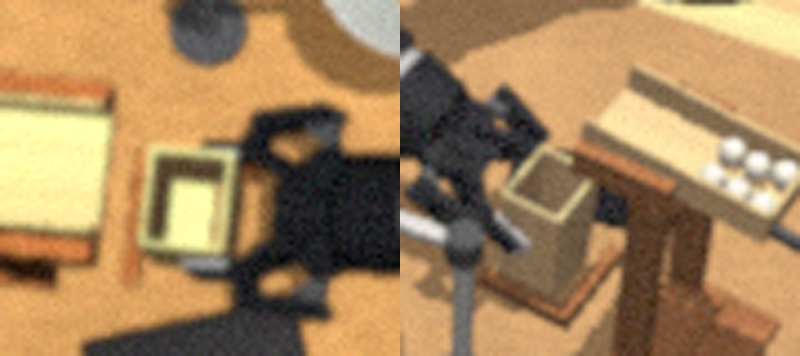

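```bash
python3 - <<'E'
from h import *
b=capture("top");a=capture("scene")
k=400/90
def loc(X):
    d=X[:2]-P0;c,n=np.cos(YAW),np.sin(YAW);return 1e3*np.array([c*d[0]+n*d[1],-n*d[0]+c*d[1]])
for u,v in [(150,145),(240,150),(230,258),(140,252)]: print("top",loc(ray((u/k+200-.4,v/k+165-.4),b,.11)))
for u,v in [(545,147),(592,185),(560,222),(503,190)]: print("scene",loc(ray(((u-400)/k+240-.4,v/k+150-.4),a,.11)))
# stop corner measured by top alone/ scene alone
for u,v in [(287,254)]: print("L outer corner top",loc(ray((u/3+135-.33,v/3+115-.33),b,.014)))
print("L outer scene",loc(ray((448/4.6+179.6,372/4.6+139.6),a,.014)))
E
```

```text
top [34.9494 19.9511]
top [ 36.797  -37.2254]
top [-31.9185 -37.4487]
top [-33.2322  19.0861]
scene [-30.4617 -26.3562]
scene [-14.3416  26.5598]
scene [33.9308 25.1653]
scene [ 29.0823 -29.912 ]
L outer corner top [43.2662 38.5623]
L outer scene [41.4315 41.4152]
```

Top and scene both suggest a gap of about 4–5 mm to the y strip, so the y force was probably friction from pressing in x and z. I'll unload x and z, then push y.

Request:
carry_out([
  [-0.008,0,0.006,0,0,0,1],
  [-0.008,0.006,0.007,0,0,0,1],
  [-0.008,0.012,0.007,0,0,0,1],
  [-0.007,0.018,0.007,0,0,0,1],
  [-0.007,0.018,0.007,0,0,0,1],
])

```text
clock: 12.98
ee_pos: [0.4841, 0.0561, 0.0697]
eef_rot: [-0.346, 0.632, 0.582, 0.377]
force: [0.3, -0.3, -1.9]
grip_width: 0.0635
grasp_force: 44.2
```

```bash
python3 q.py
```

```text
12.975 [ 0.9171  0.5888 -0.5454  2.0105 -0.7796  1.1745  0.8328] [0.4841 0.0561 0.0697] [ 0.3089 -0.2717 -1.9341] 44.15778413414955
local 0.0022451249900516043 -0.008606596977759189
```

Now it moves freely, lifted about 2 mm off the table. I'll keep pushing in y.

Request:
carry_out([
  [0,0.005,0,0,0,0,1],
  [0.001,0.01,0,0,0,0,1],
  [0.001,0.015,0,0,0,0,1],
  [0.001,0.02,0,0,0,0,1],
  [0.001,0.02,0,0,0,0,1],
])

```text
clock: 13.6
ee_pos: [0.4838, 0.0602, 0.0696]
eef_rot: [-0.347, 0.632, 0.582, 0.376]
force: [-0.8, -0.3, -2.2]
grip_width: 0.0636
grasp_force: 44.2
```

```bash
python3 q.py
```

```text
13.6 [ 0.9138  0.5874 -0.5487  2.015  -0.7836  1.169   0.8319] [0.4838 0.0602 0.0696] [-0.7667 -0.2896 -2.1661] 44.15913060307503
local 0.0015905680645591227 -0.004635529806371288
```

Request:
carry_out([
  [0,0.005,0,0,0,0,1],
  [0.001,0.01,0,0,0,0,1],
  [0.001,0.015,0,0,0,0,1],
  [0.001,0.015,0,0,0,0,1],
])

```text
clock: 14.1
ee_pos: [0.4841, 0.0629, 0.0695]
eef_rot: [-0.346, 0.632, 0.582, 0.376]
force: [0.0, -1.0, -2.0]
grip_width: 0.0634
grasp_force: 44.3
```

```bash
python3 q.py
```

```text
14.1 [ 0.9113  0.5864 -0.5512  2.0177 -0.7869  1.1644  0.8312] [0.4841 0.0629 0.0695] [ 0.0121 -1.0001 -2.0414] 44.33309018611908
local 0.0016206103870904745 -0.001841294655100683
```

```bash
python3 - <<'E'
from h import *
a=capture("scene");b=capture("top")
t=b["color"][165:245,200:290];s=a["color"][150:230,240:330]
im=np.hstack([cv2.resize(x,(400,356),interpolation=cv2.INTER_CUBIC) for x in(t,s)])
cv2.imwrite("pics/f.png",cv2.cvtColor(np.clip(im*1.7,0,255).astype(np.uint8),cv2.COLOR_RGB2BGR))
E
```

```text
(no output)
```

View pics/f.png

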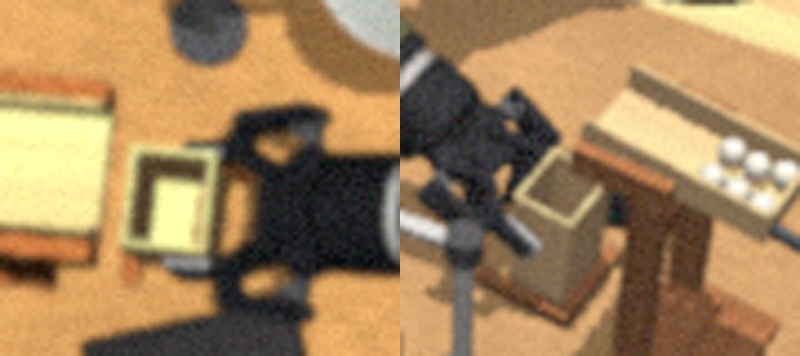

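The box moved freely about 10 mm towards the stop, its left mouth edge now at x≈130 in the zoom, and it seems to touch. I'll set it down, release it, and then nudge it home with shut fingers.

Request:
carry_out([
  [0,-0.005,-0.004,0,0,0,1],
  [0,-0.005,-0.008,0,0,0,1],
  [0,-0.005,-0.012,0,0,0,1],
  [0,-0.005,-0.012,0,0,0,1],
])

```text
clock: 14.7
ee_pos: [0.4841, 0.062, 0.0676]
eef_rot: [-0.347, 0.632, 0.582, 0.377]
force: [-1.8, -1.7, 1.4]
grip_width: 0.0633
grasp_force: 44.6
```

```bash
python3 q.py
```

```text
14.7 [ 0.9113  0.5916 -0.5493  2.0161 -0.7852  1.1638  0.8342] [0.4841 0.062  0.0676] [-1.8395 -1.7455  1.438 ] 44.59933653473854
local 0.0017241015679219536 -0.002730844329053034
```

Request:
carry_out([
  [0,0.005,0.002,0,0,0,1],
  [0,0.01,0.002,0,0,0,1],
  [0,0.015,0.002,0,0,0,1],
  [0,0.015,0.002,0,0,0,1],
])

```text
clock: 15.2
ee_pos: [0.4843, 0.0631, 0.0678]
eef_rot: [-0.346, 0.633, 0.582, 0.376]
force: [-3.1, -8.8, 7.4]
grip_width: 0.0635
grasp_force: 45.6
```

```bash
python3 q.py
```

```text
15.2 [ 0.9101  0.5887 -0.5504  2.0183 -0.7873  1.1603  0.8332] [0.4843 0.0631 0.0678] [-3.1219 -8.7802  7.4119] 45.595001578330994
local 0.0018783731598766436 -0.0016087721258214464
```

Request:
carry_out([
  [0.003,-0.008,0.003,0,0,0,1],
  [0.01,-0.008,0.003,0,0,0,1],
  [0.015,-0.008,0.003,0,0,0,1],
  [0.015,-0.008,0.003,0,0,0,1],
])

```text
clock: 15.7
ee_pos: [0.4852, 0.063, 0.0678]
eef_rot: [-0.348, 0.632, 0.582, 0.375]
force: [-7.2, -7.2, 4.4]
grip_width: 0.0634
grasp_force: 45.5
```

```bash
python3 q.py
```

```text
15.7 [ 0.9073  0.5927 -0.5495  2.0126 -0.7835  1.1645  0.8287] [0.4852 0.063  0.0678] [-7.248  -7.1703  4.4014] 45.53908243775368
local 0.002702681144954979 -0.0016508150322196392
```

Both stops are in contact, so I'll unload, open and retreat along the tool axis.

Request:
carry_out([
  [-0.008,-0.008,0.001,0,0,0,1],
  [-0.008,-0.008,0.001,0,0,0,-1],
  [-0.008,-0.008,0.001,0,0,0,-1],
  [-0.008,-0.008,0.001,0,0,0,-1],
  [-0.008,-0.008,0.001,0,0,0,-1],
  [-0.015,-0.1,0.05,0,0,0,-1],
  [-0.03,-0.25,0.13,0,0,0,-1],
  [-0.045,-0.4,0.22,0,0,0,-1],
  [-0.06,-0.6,0.33,0,0,0,-1],
  [-0.07,-0.75,0.41,0,0,0,-1],
  [-0.07,-0.75,0.41,0,0,0,-1],
])

```text
clock: 17.08
ee_pos: [0.474, -0.0897, 0.1506]
eef_rot: [-0.344, 0.634, 0.581, 0.377]
force: [0.7, 0.4, -0.5]
grip_width: 0.0856
grasp_force: 0.0
```

```bash
python3 q.py; python3 - <<'E'
from h import *
a=capture("scene");b=capture("top")
t=b["color"][165:245,200:290];s=a["color"][150:230,240:330]
im=np.hstack([cv2.resize(x,(400,356),interpolation=cv2.INTER_CUBIC) for x in(t,s)])
cv2.imwrite("pics/g.png",cv2.cvtColor(np.clip(im*1.7,0,255).astype(np.uint8),cv2.COLOR_RGB2BGR))
E
```

```text
17.075 [ 1.052   0.5307 -0.4605  1.8222 -0.6674  1.4909  0.7823] [ 0.474  -0.0897  0.1506] [ 0.6764  0.3915 -0.5204] 0.0
local 0.003926975839161174 -0.1547814552644706
```

View pics/g.png

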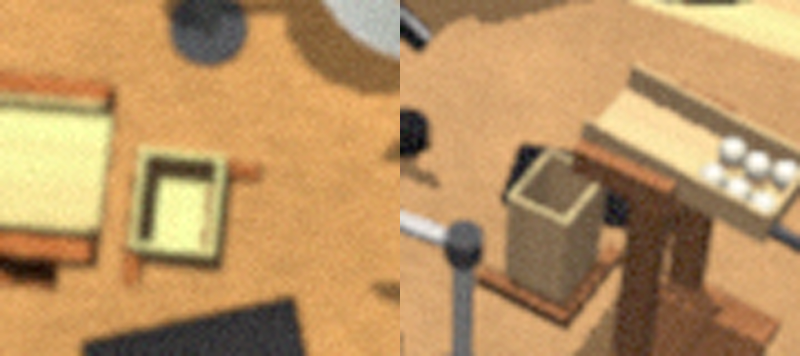

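The released box stands upright in the inner corner of the L, with strips visible along its left and far edges. Next I'll take the shut fingers over to the +x side of the funnel arm.

```bash
python3 - <<'E'
from h import *
O=orient(np.radians(85.35),0)
go(S2W((185,-48,280)),O)
print(S2W((185,-48,280)))
go((.5,-.08,.28),O)
a=1.66
print("arm dir etc",S2W((140-45*np.cos(a),-45*np.sin(a),170)))
E
```

```text
shift [0.9507 0.4406 0.65  ] turn [-2.1416  0.1747  0.0026]
[0.6631 0.0021 0.28  ]
shift [0.1352 0.0303 0.65  ] turn [-2.1416  0.1747  0.0026]
arm dir etc [0.6225 0.0085 0.17  ]
```

Request:
carry_out([
  [0,0,0.2,-0.1,0.01,0,1],
  [0,0,0.4,-0.3,0.03,0,1],
  [0,0,0.6,-0.5,0.05,0,1],
  [0.02,0,0.7,-0.7,0.06,0,1],
  [0.05,0,0.75,-0.9,0.08,0,1],
  [0.08,0,0.75,-1,0.08,0,1],
])

```text
clock: 17.92
ee_pos: [0.4895, -0.0842, 0.3007]
eef_rot: [-0.19, 0.704, 0.652, 0.207]
force: [0.1, -0.2, 0.2]
grip_width: -0.0003
grasp_force: 0.0
```

Request:
carry_out([
  [0.1,0.05,0,-0.2,0.02,0,1],
  [0.2,0.1,0,-0.4,0.03,0,1],
  [0.35,0.2,0,-0.6,0.05,0,1],
  [0.5,0.3,0,-0.8,0.07,0,1],
  [0.65,0.35,0,-1,0.08,0,1],
  [0.8,0.4,0,-1,0.08,0,1],
])

```text
clock: 18.68
ee_pos: [0.6492, -0.0018, 0.2984]
eef_rot: [-0.024, 0.732, 0.68, 0.026]
force: [-0.1, -1.2, 0.9]
grip_width: 0.0001
grasp_force: 0.0
```

```bash
python3 q.py; python3 - <<'E'
from h import *
O=orient(np.radians(85.35),0)
go(S2W((185,-48,280)),O);go(S2W((185,-48,172)),O)
E
```

```text
18.675 [ 0.4774  0.3632 -0.6372  1.3624  0.1436  1.4697 -0.2144] [ 0.6492 -0.0018  0.2984] [-0.0565 -1.1917  0.8633] 0.0
local 0.171466450908152 -0.05294171622420659
shift [ 0.0694  0.0191 -0.0919] turn [-0.1426  0.0103 -0.0133]
shift [ 0.0694  0.0191 -0.6319] turn [-0.1426  0.0103 -0.0133]
```

Request:
carry_out([
  [0.07,0.02,-0.09,-0.07,0,-0.01,1],
  [0.07,0.02,-0.25,-0.14,0.01,-0.01,1],
  [0.07,0.02,-0.4,-0.14,0.01,-0.01,1],
  [0.07,0.02,-0.55,-0.14,0.01,-0.01,1],
  [0.07,0.02,-0.63,-0.14,0.01,-0.01,1],
  [0.07,0.02,-0.63,-0.14,0.01,-0.01,1],
])

```text
clock: 19.42
ee_pos: [0.6618, -0.0023, 0.1718]
eef_rot: [-0.001, 0.737, 0.676, -0.0]
force: [0.4, 0.2, 0.4]
grip_width: -0.0001
grasp_force: 0.0
```

```bash
python3 q.py; python3 - <<'E'
from h import *
s=read_state();O=orient(np.radians(85.35),0);go(s["ee_pos"],O)
for a in np.arange(1.8,-.11,-.1):
    u=np.array([-np.cos(a),-np.sin(a)]);m=np.array([-np.sin(a),np.cos(a)])
    f=np.array([140,0])+45*u-20*m; print(round(a,2),f.round(1),(S2W((*f,172))-s["ee_pos"])/.2)
E
```

```text
19.425 [ 0.4163  0.4562 -0.6025  1.4976  0.2633  1.2708 -0.3022] [ 0.6618 -0.0023  0.1718] [0.4193 0.1598 0.3534] 0.0
local 0.18408860335363791 -0.05247075396016361
shift [0. 0. 0.] turn [-0.0017 -0.0022  0.0088]
1.8 [169.7 -39.3] [-0.0664  0.0716  0.0009]
1.7 [165.6 -42. ] [-0.0878  0.0594  0.0009]
1.6 [161.3 -44.4] [-0.1103  0.0495  0.0009]
1.5 [156.8 -46.3] [-0.1337  0.0418  0.0009]
1.4 [152.1 -47.7] [-0.1577  0.0365  0.0009]
1.3 [147.2 -48.7] [-0.1821  0.0337  0.0009]
1.2 [142.3 -49.2] [-0.2068  0.0333  0.0009]
1.1 [137.4 -49.2] [-0.2313  0.0353  0.0009]
1.0 [132.5 -48.7] [-0.2555  0.0398  0.0009]
0.9 [127.7 -47.7] [-0.2791  0.0467  0.0009]
0.8 [123.  -46.2] [-0.3019  0.056   0.0009]
0.7 [118.5 -44.3] [-0.3237  0.0674  0.0009]
0.6 [114.2 -41.9] [-0.3442  0.081   0.0009]
0.5 [110.1 -39.1] [-0.3633  0.0965  0.0009]
0.4 [106.3 -35.9] [-0.3808  0.1139  0.0009]
0.3 [102.9 -32.4] [-0.3964  0.1329  0.0009]
0.2 [ 99.9 -28.5] [-0.41    0.1534  0.0009]
0.1 [ 97.2 -24.4] [-0.4215  0.1752  0.0009]
-0.0 [ 95. -20.] [-0.4308  0.1979  0.0009]
-0.1 [ 93.2 -15.4] [-0.4378  0.2216  0.0009]
```

Request:
carry_out([
  [-0.07,0.065,0,0,0,0,1],
  [-0.09,0.06,0,0,0,0,1],
  [-0.11,0.05,0,0,0,0,1],
  [-0.134,0.042,0,0,0,0,1],
  [-0.158,0.037,0,0,0,0,1],
  [-0.182,0.034,0,0,0,0,1],
  [-0.207,0.033,0,0,0,0,1],
  [-0.231,0.035,0,0,0,0,1],
  [-0.255,0.04,0,0,0,0,1],
  [-0.279,0.047,0,0,0,0,1],
  [-0.302,0.056,0,0,0,0,1],
  [-0.324,0.067,0,0,0,0,1],
  [-0.344,0.081,0,0,0,0,1],
  [-0.363,0.097,0,0,0,0,1],
  [-0.381,0.114,0,0,0,0,1],
  [-0.396,0.133,0,0,0,0,1],
  [-0.41,0.153,0,0,0,0,1],
  [-0.421,0.175,0,0,0,0,1],
  [-0.421,0.175,0,0,0,0,1],
])

```text
clock: 21.8
ee_pos: [0.578, 0.0335, 0.174]
eef_rot: [0.0, 0.737, 0.676, 0.001]
force: [1.0, -1.3, -0.2]
grip_width: 0.0002
grasp_force: 0.4
```

```bash
python3 q.py; python3 - <<'E'
from h import *
a=capture("scene");b=capture("top")
t=b["color"][135:235,190:300];s=a["color"][140:240,220:330]
im=np.hstack([cv2.resize(x,(400,364),interpolation=cv2.INTER_CUBIC) for x in(t,s)])
cv2.imwrite("pics/i.png",cv2.cvtColor(np.clip(im*1.7,0,255).astype(np.uint8),cv2.COLOR_RGB2BGR))
E
```

```text
21.8 [ 0.4557  0.2798 -0.6519  1.711   0.1794  1.2099 -0.3261] [0.578  0.0335 0.174 ] [ 1.0347 -1.3406 -0.2105] 0.3783542101155035
local 0.0976132000052883 -0.02358414238208105
```

View pics/i.png

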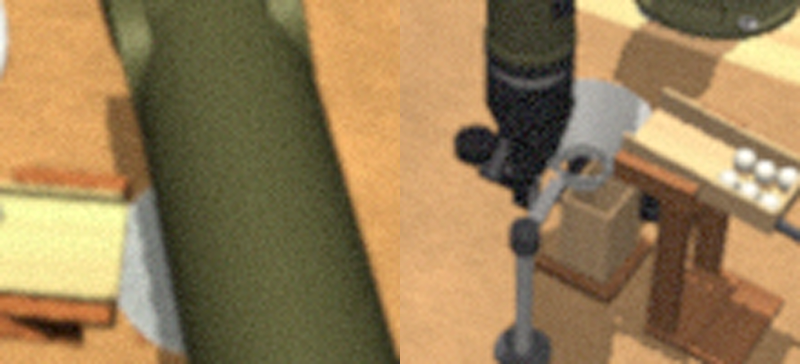

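The funnel is nearly over the box (scene half, around (590,150)). I'll push on gently to the end stop.

Request:
carry_out([
  [-0.005,0.012,0,0,0,0,1],
  [-0.009,0.024,0,0,0,0,1],
  [-0.012,0.033,0,0,0,0,1],
  [-0.014,0.04,0,0,0,0,1],
  [-0.014,0.04,0,0,0,0,1],
])

```text
clock: 22.52
ee_pos: [0.5759, 0.0408, 0.1741]
eef_rot: [0.001, 0.737, 0.676, 0.001]
force: [0.8, -2.2, -0.5]
grip_width: 0.0003
grasp_force: 1.1
```

```bash
python3 q.py
```

```text
22.525 [ 0.4478  0.2757 -0.6562  1.7158  0.1786  1.2078 -0.3395] [0.5759 0.0408 0.1741] [ 0.785  -2.2434 -0.4847] 1.0520391538739204
local 0.09492530316950776 -0.016494575419019473
```

Request:
carry_out([
  [-0.001,0.01,0,0,0,0,1],
  [-0.002,0.02,0,0,0,0,1],
  [-0.002,0.03,0,0,0,0,1],
  [-0.002,0.03,0,0,0,0,1],
])

```text
clock: 23.02
ee_pos: [0.5757, 0.042, 0.1741]
eef_rot: [0.003, 0.738, 0.675, -0.001]
force: [1.1, -10.7, -0.3]
grip_width: 0.0
grasp_force: 5.1
```

```bash
python3 q.py
```

```text
23.025 [ 0.4414  0.2761 -0.6557  1.7153  0.1848  1.2098 -0.3509] [0.5757 0.042  0.1741] [  1.0973 -10.69    -0.262 ] 5.061383172869682
local 0.09467616040830071 -0.015251045681462003
```

The force rose to 10.7 N with the arm stopped, so the funnel is home. The contacts also show that the stand's true y is about 3 mm larger than my fit. I'll back off, lift, and travel to the handle with a +90° yaw.

Request:
carry_out([
  [0,-0.06,0,0,0,0,1],
  [0,-0.15,0,0,0,0,1],
  [0,-0.2,0.1,0,0,0,1],
  [0,-0.2,0.3,0,0,0,0.3],
  [0,-0.2,0.5,0,0,0.1,0.3],
  [0,-0.15,0.7,0,0,0.3,0.3],
  [-0.05,0,0.75,0,0,0.5,0.3],
  [-0.1,0.2,0.75,0,0,0.7,0.3],
  [-0.15,0.35,0.75,0,0,0.9,0.3],
  [-0.15,0.4,0.75,0,0,1,0.3],
])

```text
clock: 24.28
ee_pos: [0.544, 0.1304, 0.3243]
eef_rot: [0.0, 0.543, 0.84, 0.002]
force: [0.9, -0.6, 0.8]
grip_width: 0.0296
grasp_force: 0.0
```

Request:
carry_out([
  [-0.04,0.15,0,0,0,0.25,0.3],
  [-0.08,0.3,0,0,0,0.5,0.3],
  [-0.12,0.5,0,0,0,0.75,0.3],
  [-0.16,0.7,0,0,0,1,0.3],
  [-0.2,0.85,0,0,0,1,0.3],
])

```text
clock: 24.9
ee_pos: [0.5053, 0.2977, 0.3237]
eef_rot: [-0.0, 0.322, 0.947, 0.001]
force: [-0.2, 0.2, 0.4]
grip_width: 0.0302
grasp_force: 0.0
```

```bash
sed -i 's/P0=np.array(\[.4826,.0649\])/P0=np.array([.4830,.0680])/' h.py; python3 q.py; cat > hd.py <<'E'
from h import *
O=orient(np.radians(85.35+90),0)
go(S2W((0,227,300)),O);go(S2W((0,227,204)),O);print(S2W((0,227,204)))
E
python3 hd.py
```

```text
24.9 [ 0.1905  0.267  -0.9295  1.4722  0.2116  1.5062  0.1805] [0.5053 0.2977 0.3237] [-0.1829  0.1943  0.3694] 0.0
local 0.00363748918458345 0.230787431082475
shift [-0.0197 -0.0174 -0.1184] turn [-0.006  -0.0006  1.1482]
shift [-0.0197 -0.0174 -0.5984] turn [-0.006  -0.0006  1.1482]
[0.5014 0.2943 0.204 ]
```

Request:
carry_out([
  [-0.02,-0.017,0,0,0,0.3,0.3],
  [-0.02,-0.017,0,0,0,0.6,0.3],
  [-0.02,-0.017,0,0,0,0.9,0.3],
  [-0.02,-0.017,0,0,0,1,0.3],
])

```text
clock: 25.4
ee_pos: [0.5021, 0.2925, 0.3236]
eef_rot: [-0.001, 0.077, 0.997, 0.001]
force: [0.1, -0.3, 0.1]
grip_width: 0.0301
grasp_force: 0.0
```

Request:
carry_out([
  [0,0,-0.1,0,0,0.14,0.3],
  [0,0,-0.2,0,0,0.14,0.3],
  [0,0,-0.3,0,0,0.14,0.3],
  [0,0,-0.36,0,0,0.14,0.3],
  [0,0,-0.36,0,0,0.14,0.3],
])

```text
clock: 26.02
ee_pos: [0.5013, 0.2927, 0.251]
eef_rot: [-0.001, 0.044, 0.999, 0.001]
force: [0.1, -0.1, -0.5]
grip_width: 0.03
grasp_force: 0.0
```

```bash
python3 hd.py;python3 q.py; python3 - <<'E'
from h import *
a=capture("scene");b=capture("top")
t=b["color"][145:245,130:240];s=a["color"][140:240,270:380]
im=np.hstack([cv2.resize(x,(400,364),interpolation=cv2.INTER_CUBIC) for x in(t,s)])
cv2.imwrite("pics/j.png",cv2.cvtColor(np.clip(im*1.7,0,255).astype(np.uint8),cv2.COLOR_RGB2BGR))
E
```

```text
shift [0.0007 0.0078 0.2449] turn [-0.0047 -0.0041  0.0123]
shift [ 0.0007  0.0078 -0.2351] turn [-0.0047 -0.0041  0.0123]
[0.5014 0.2943 0.204 ]
26.025 [ 0.2602  0.3116 -1.0039  1.5988  0.2635  1.3783  0.7108] [0.5013 0.2927 0.251 ] [ 0.0997 -0.1139 -0.4812] 0.0
local -1.1835797209966414e-05 0.22542385131366635
```

View pics/j.png

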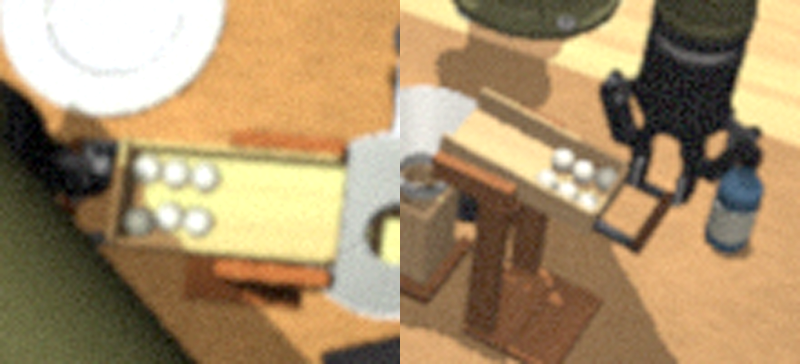

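The fingers straddle the handle bar, around (660,190) in the scene half. I've now viewed 11 pictures, one over the limit, so I'll rely on numbers from here. Descend and grip.

Request:
carry_out([
  [0,0.006,-0.08,0,0,0,0.3],
  [0,0.006,-0.16,0,0,0,0.3],
  [0,0.006,-0.23,0,0,0,0.3],
  [0,0.006,-0.24,0,0,0,0.3],
  [0,0.006,-0.24,0,0,0,1],
  [0,0.006,-0.24,0,0,0,1],
  [0,0.006,-0.24,0,0,0,1],
], squeeze=30)

```text
clock: 27.0
ee_pos: [0.5017, 0.295, 0.2046]
eef_rot: [0.0, 0.043, 0.999, 0.002]
force: [-0.3, 2.6, -1.7]
grip_width: 0.0105
grasp_force: 29.2
```

```bash
python3 q.py; python3 - <<'E'
from h import *
for a in np.arange(.05,.81,.05):
    t=a-.022; d=S2W((0,45+182*np.cos(t),205+182*np.sin(t)))-S2W((0,45+182*np.cos(.022),201)); print(round(a,2),d/.2)
E
```

```text
27.0 [ 0.2425  0.3476 -0.989   1.6603  0.2973  1.2935  0.6835] [0.5017 0.295  0.2046] [-0.3101  2.615  -1.6761] 29.220566153526306
local 0.00021860799720431479 0.22774201379972422
0.05 [-0.     -0.0001  0.0455]
0.1 [-0.0002 -0.0025  0.0909]
0.15 [-0.0006 -0.0072  0.1362]
0.2 [-0.0011 -0.0141  0.1811]
0.25 [-0.0019 -0.0233  0.2257]
0.3 [-0.0028 -0.0346  0.2697]
0.35 [-0.0039 -0.0481  0.3132]
0.4 [-0.0052 -0.0638  0.3558]
0.45 [-0.0066 -0.0816  0.3977]
0.5 [-0.0083 -0.1014  0.4386]
0.55 [-0.01   -0.1233  0.4785]
0.6 [-0.012  -0.1471  0.5172]
0.65 [-0.0141 -0.1728  0.5547]
0.7 [-0.0163 -0.2004  0.5908]
0.75 [-0.0187 -0.2297  0.6255]
0.8 [-0.0212 -0.2607  0.6587]
```

Request:
carry_out([
  [0,0,0.02,0,0,0,1],
  [0,0,0.045,0,0,0,1],
  [0,-0.002,0.07,0,0,0,1],
  [0,-0.003,0.09,0,0,0,1],
  [0,-0.005,0.115,0,0,0,1],
  [0,-0.007,0.136,0,0,0,1],
  [-0.001,-0.01,0.158,0,0,0,1],
  [-0.001,-0.014,0.181,0,0,0,1],
  [-0.001,-0.014,0.181,0,0,0,1],
])

```text
clock: 28.12
ee_pos: [0.5014, 0.2923, 0.2411]
eef_rot: [0.0, 0.043, 0.999, 0.002]
force: [0.3, 5.4, -1.3]
grip_width: 0.0108
grasp_force: 29.3
```

```bash
python3 q.py; python3 - <<'E'
from h import *
for n in("scene","top"):
    c=capture(n); print(n,[(w(o["position"],c),round(o["score"],2)) for o in spot_in(c,"bead0_center")],[(w(o["position"],c),round(o["score"],2)) for o in spot_in(c,"trough_handle")+spot_in(c,"slimbox")])
E
```

```text
28.125 [ 0.2617  0.3152 -1.0026  1.6157  0.2677  1.3564  0.7091] [0.5014 0.2923 0.2411] [ 0.2942  5.3555 -1.2703] 29.302725791931152
local 0.00016749643694534064 0.22501702682014432
scene [] [(array([0.4947, 0.1884, 0.2289]), 0.88), (array([ 0.413 , -0.1118,  0.0214]), 0.52)]
top [(array([0.4721, 0.1857, 0.2351]), 0.61), (array([0.4989, 0.0687, 0.0074]), 0.57)] [(array([ 0.4066, -0.1183,  0.0187]), 0.22), (array([0.4973, 0.0719, 0.0043]), 0.59)]
```

Request:
carry_out([
  [0,-0.004,0.022,0,0,0,1],
  [-0.001,-0.009,0.045,0,0,0,1],
  [-0.001,-0.015,0.067,0,0,0,1],
  [-0.002,-0.021,0.089,0,0,0,1],
  [-0.002,-0.027,0.111,0,0,0,1],
  [-0.003,-0.034,0.132,0,0,0,1],
  [-0.004,-0.042,0.153,0,0,0,1],
  [-0.004,-0.05,0.175,0,0,0,1],
  [-0.005,-0.059,0.196,0,0,0,1],
  [-0.006,-0.068,0.217,0,0,0,1],
  [-0.007,-0.078,0.237,0,0,0,1],
  [-0.007,-0.087,0.257,0,0,0,1],
  [-0.009,-0.109,0.297,0,0,0,1],
  [-0.011,-0.133,0.336,0,0,0,1],
  [-0.013,-0.159,0.374,0,0,0,1],
  [-0.013,-0.159,0.374,0,0,0,1],
  [-0.013,-0.159,0.374,0,0,0,1],
  [-0.013,-0.159,0.374,0,0,0,1],
])

```text
clock: 30.78
ee_pos: [0.4987, 0.262, 0.3167]
eef_rot: [0.001, 0.043, 0.999, 0.003]
force: [-0.2, 7.7, 3.8]
grip_width: 0.0108
grasp_force: 29.6
```

```bash
python3 q.py; cat > bd.py <<'E'
from h import *
for n in("scene","top"):
    c=capture(n);save(c,"z_%s.png"%n)
    for k in("bead0_center","trough","slimbox","funnel_mouth"): print(n,k,[(w(o["position"],c),round(o["score"],2)) for o in spot_in(c,k)])
    m=[r["region"] for r in trace(c,"bead0_center")];print([(int(x.sum()),np.argwhere(x).mean(0)) for x in m])
    if n=="top":
        # white pixels inside the funnel hole / trough
        hsv=cv2.cvtColor(c["color"],cv2.COLOR_RGB2HSV);wm=((hsv[...,1]<45)&(hsv[...,2]>110)).astype(np.uint8)
        for nm,P in dict(mouth=S2W((0,0,110)),foot=S2W((0,0,10)),trough=S2W((0,150,210))).items(): print(nm,proj(P,c))
        k,l,stt,ce=cv2.connectedComponentsWithStats(wm);print([(stt[i,4],ce[i]) for i in range(1,k) if stt[i,4]>6 and 130<ce[i][0]<300 and 130<ce[i][1]<240])
E
python3 bd.py
```

```text
30.775 [ 0.3528  0.223  -1.0203  1.5403  0.1862  1.4792  0.813 ] [0.4987 0.262  0.3167] [-0.1985  7.7267  3.8384] 29.569123685359955
local -0.00010097192925723891 0.19462304824340404
scene bead0_center [(array([0.5143, 0.0786, 0.0693]), 0.43)]
scene trough [(array([0.4955, 0.1806, 0.2582]), 0.98), (array([0.5112, 0.0742, 0.0699]), 0.15)]
scene slimbox [(array([0.5125, 0.0801, 0.0711]), 0.76), (array([0.4967, 0.1802, 0.2576]), 0.71)]
scene funnel_mouth [(array([0.4979, 0.1829, 0.2612]), 0.68), (array([0.4745, 0.0472, 0.1671]), 0.64)]
[(3649, array([196.7797, 291.7756]))]
top bead0_center [(array([0.3783, 0.0549, 0.0113]), 0.44), (array([0.4934, 0.1667, 0.2487]), 0.29)]
top trough [(array([0.4965, 0.1694, 0.2509]), 0.65)]
top slimbox [(array([0.5066, 0.0777, 0.0254]), 0.49)]
top funnel_mouth [(array([0.5022, 0.0586, 0.164 ]), 0.66)]
[]
mouth [238.0221 209.9563]
foot [240.448  214.3861]
trough [176.6    199.4245]
[(np.int32(2813), array([160.8976, 145.3256])), (np.int32(1482), array([241.4318, 204.0722]))]
```

Request:
carry_out([
  [0.002,0.026,-0.038,0,0,0,1],
  [0.004,0.05,-0.077,0,0,0,1],
  [0.006,0.072,-0.117,0,0,0,1],
  [0.007,0.091,-0.157,0,0,0,1],
  [0.008,0.109,-0.199,0,0,0,1],
  [0.009,0.125,-0.242,0,0,0,1],
  [0.01,0.138,-0.285,0,0,0,1],
  [0.012,0.15,-0.33,0,0,0,1],
  [0.013,0.159,-0.374,0,0,0,1],
  [0.014,0.166,-0.42,0,0,0,1],
  [0.014,0.17,-0.464,0,0,0,1],
  [0.014,0.172,-0.51,0,0,0,1],
  [0.014,0.172,-0.55,0,0,0,1],
  [0.014,0.172,-0.55,0,0,0,1],
])

```text
clock: 33.12
ee_pos: [0.5017, 0.2949, 0.2051]
eef_rot: [0.0, 0.043, 0.999, 0.002]
force: [0.5, 6.5, -0.2]
grip_width: 0.0107
grasp_force: 31.4
```

Request:
carry_out([
  [0,0,0,0,0,0,0.3],
  [0,0,0,0,0,0,0.3],
  [0,0,0,0,0,0,0.3],
  [0,0,0.1,0,0,0,0.3],
  [0,0,0.2,0,0,0,0.3],
  [0,0,0.35,0,0,0,0.3],
  [0,0,0.5,0,0,0,0.3],
  [-0.05,0.15,0.6,0,0,0,0.3],
  [-0.1,0.4,0.6,0,0,0,0.3],
  [-0.2,0.6,0.6,0,0,0,0.3],
  [-0.2,0.6,0.6,0,0,0,0.3],
])

```text
clock: 34.5
ee_pos: [0.4578, 0.4186, 0.3272]
eef_rot: [-0.0, 0.039, 0.999, 0.003]
force: [-0.1, -0.1, -0.1]
grip_width: 0.0299
grasp_force: 0.0
```

```bash
python3 q.py; python3 bd.py; python3 - <<'E'
from h import *
b=capture("top");a=capture("scene")
for n in ["paint1","phone","plaque","cap"]:
    print(n,[(w(o["position"],c),round(o["score"],2)) for c in(a,b) for o in spot_in(c,n)[:3]])
np.set_printoptions(linewidth=200)
print(b["color"][196:226,226:252].astype(int).min(2))   # min channel: white bright vs yellow
E
```

```text
34.5 [-0.0117  0.3896 -1.0308  1.3805  0.3279  1.5487  0.4788] [0.4578 0.4186 0.3272] [-0.0747 -0.0549 -0.1421] 0.0
local -0.053570244533040746 0.3473913486176366
scene bead0_center []
scene trough [(array([0.4867, 0.2001, 0.2087]), 0.73)]
scene slimbox [(array([0.5086, 0.078 , 0.0701]), 0.6), (array([0.4858, 0.1986, 0.2068]), 0.16)]
scene funnel_mouth [(array([0.4727, 0.0459, 0.1691]), 0.55)]
[(335, array([194.7403, 362.4179])), (1112, array([185.3777, 312.0953]))]
top bead0_center []
top trough [(array([0.4965, 0.1871, 0.2052]), 0.62)]
top slimbox [(array([0.3778, 0.0569, 0.0096]), 0.65), (array([0.505 , 0.0781, 0.0247]), 0.61)]
top funnel_mouth [(array([0.4989, 0.0594, 0.1655]), 0.6)]
[]
mouth [238.0221 209.9563]
foot [240.448  214.3861]
trough [176.6    199.4245]
[(np.int32(2919), array([160.2484, 146.1391])), (np.int32(912), array([238.3586, 197.5899])), (np.int32(14), array([243.8571, 211.    ]))]
paint1 [(array([ 0.7753, -0.2261,  0.0754]), 0.87), (array([0.3148, 0.3487, 0.0721]), 0.6), (array([0.7833, 0.0438, 0.0795]), 0.59), (array([ 0.758 , -0.2289,  0.085 ]), 0.71), (array
[... 2822 characters left out ...]
 106 105 108 103 104 105 100 103 105 104 101 102 102  97]
 [106 111 104 108 105 106 105 109 105 100 105 105 105 101 103 104 105 103 105 107 102 105 105 104 106 102]
 [106 105 110 107 110 106 105 108 106 106 102 102 106 103 105 102 107 102 102 104  99 103 105 104 104 100]
 [106 106 103 106 108 106 104 106 102 103 105 106 104 105 103 102 104 104 106 107 102 101 103 102 103 105]
 [106 104 109 106 103 105 106 104 107 100 102 102 100 103 109 105 104 105 102 103 104 102 102 109 105 105]
 [104 109 108 106 105 103 108 103 100 103 104 101 102 102 101 107 104 100 106 103 103 100 106 106 105 111]
 [105 107 103 105 104 101 104 103 103 104 102 100  99 102 105 102 106 101 106 100 102 101 105 108  96 100]]
```

```bash
python3 - <<'E'
from h import *
np.set_printoptions(linewidth=200)
b0=cv2.imread("pics/b.png");b1=cv2.imread("pics/z_top.png");a0=cv2.imread("pics/a.png");a1=cv2.imread("pics/z_scene.png")
print(b0[146:176,282:308].min(2)[8:24])
for n,p,q in(("top",b0,b1),("scene",a0,a1)):
    d=(q.min(2).astype(int)-p.min(2)>25).astype(np.uint8)
    k,l,s,c=cv2.connectedComponentsWithStats(d)
    print(n,[(int(s[i,4]),c[i].round(),int(q.min(2)[l==i].max())) for i in range(1,k) if s[i,4]>=6])
    # initial bead brightness
t=b1[180:225,155:228].min(2);print("trough max now",t[5:-5,5:-5].max(),"before",b0[185:220,160:223].min(2).max())
print(b1[205:220,232:250])if 0 else None
E
```

```text
[[102 101 106 101  99  73  48  35  29  25  27  30  27  28  26  32  25  32  49  71  93  98 103 101  99  98]
 [101 107 103 104  83  59  41  31  35  29  32  34  32  32  29  27  33  30  39  57  88 100  98  98 102  96]
 [101 107 102  95  74  44  34  29  30  31  29  32  33  31  30  25  30  28  30  50  76  91  97 101  95  94]
 [105 102 104  94  70  44  26  27  31  25  31  28  27  32  35  32  35  27  30  44  72  84  94  99  97 100]
 [103 104 107  92  66  42  28  24  33  27  32  32  32  31  33  32  31  32  29  40  63  82  93  94  98  93]
 [105  99 100  90  67  44  26  30  30  22  24  28  33  28  31  28  29  35  32  35  63  90  94  95  92  98]
 [100 102 100  93  73  53  46  40  33  32  29  28  31  33  29  30  27  30  36  40  66  87  95  91  95  98]
 [103  99 106 100  87  71  47  49  43  37  28  33  30  29  29  28  26  28  32  56  75  89  92  93  99 101]
 [ 99  98 100 100  99  79  61  52  50  41  40  32  30  28  30  33  27  34  43  62  82  93  94  93  96  90]
 [100  98 100 101  95  85  70  57  51  51  45  34  28  34  31  26  32  38  56  75  89  96  92  96  97  91]
 [ 96 100  99  99  94  91  85 
[... 1668 characters left out ...]
 55.]), 56), (8, array([446.,  55.]), 54), (41, array([296.,  72.]), 97), (14, array([325.,  80.]), 71), (250, array([170., 127.]), 150), (6, array([190., 130.]), 70), (188, array([208., 136.]), 75), (14, array([184., 135.]), 72), (410, array([266., 140.]), 103), (34, array([168., 137.]), 96), (16, array([286., 136.]), 123), (16, array([246., 140.]), 71), (36, array([195., 166.]), 73), (773, array([271., 179.]), 135), (11, array([314., 186.]), 102), (20, array([322., 190.]), 102), (237, array([225., 224.]), 78), (7, array([205., 228.]), 72), (6, array([213., 229.]), 70), (57, array([213., 235.]), 74), (15, array([239., 234.]), 74), (22, array([221., 240.]), 76)]
trough max now 105 before 140
```

```bash
python3 - <<'E'
from h import *
np.set_printoptions(linewidth=220)
c=capture("top");a=capture("scene");im=c["color"].astype(int)
print("blob",im[216,234:240].tolist(),"bead",im[210,235:240].tolist(),"cone",im[205,247:250].tolist(),im[216,246:249].tolist())
print("sat map", (im.max(2)-im.min(2))[198:220,228:250])
for z in(134,182): print(z,proj(S2W((0,0,z)),c),proj(S2W((0,0,z)),a))
g=(im.min(2)>90)&((im.max(2)-im.min(2))<25);g[:, :214]=0
k,l,s,ce=cv2.connectedComponentsWithStats(g.astype(np.uint8));i=l[198,238];print("funnel bbox",s[i],ce[i])
print("scene funnel hi", a["color"].min(2)[165:200:2,250:292:2])
E
```

```text
blob [[107, 107, 97], [111, 114, 102], [127, 129, 118], [134, 135, 127], [134, 136, 128], [130, 128, 116]] bead [[103, 102, 89], [132, 134, 124], [143, 146, 142], [148, 149, 144], [145, 147, 141]] cone [[103, 106, 101], [107, 109, 106], [104, 105, 102]] [[103, 104, 98], [107, 108, 102], [108, 110, 105]]
sat map [[ 3  7  9  5  5  6  2  7  3  4  4  6  4  4  5  5  4  5  4  5  2  6]
 [ 5  3  3  4  6  5  5  3  3  5  2  6  6  6  4  4  4  4  6  4  8  6]
 [ 4  9  5  5  5  6  6  7  5  4  2  2  5  3  5  5  5  2  5  6  4  3]
 [ 6  4  4  7  7  6  4  6  4  5  5  4 10  5  5  4  5  4  5  7  5  4]
 [ 3  4  4  2  5  5  3  6  7 11 17 13  9  9  9  6  7  2  5  6  2  4]
 [ 4  4  3  3  0  4  6 12 20 18 20 21 20 17 15  8  7  4  4  5  3  6]
 [ 7  4  5  5  6 11 15 22 26 27 30 31 26 26 21 21 15  7  5  6  5  7]
 [ 4  4  3  4  4 14 20 26 33 41 40 37 36 33 35 34 26 14  7  5  3  3]
 [ 1  6  6  7 13 20 22 30 38 43 46 45 41 43 40 37 27 17  6  4  5  2]
 [ 7  7  5 10 16 19 22 27 32 33 36 36 39 43 37 32 24 14  9  7  4  4]
 [ 4  4  6 18 20 19 17 18 20 20 18 22 27 37 33 22 14 11 10  5  4  1]
 [ 5  4  7 14 22 22 18 18 14
[... 1761 characters left out ...]
49]
 [ 70  70  69  67  71  82  97 101 103 109  61  60  54  62  54  21  35  42  55  51  49]
 [ 70  69  66  67  67  69  78  90 104 107  68  43  47  43  42  30  27  27  34  42  49]
 [ 72  66  71  63  72  71  70  61  64 105 104  46  51  47  39  44  32  31  33  21  31]
 [ 70  71  67  68  66  67  82 128 127  63  74  74  71  66  48  67  65  44  34  22  22]
 [ 67  68  69  68  65  75 122 132  99  43  49  62  63  66  66  64  61  42  29  23  24]
 [ 63  67  68  67  70 123 135 114  54  57  46  43  47  56  48  63  43  38  30  26  19]
 [ 68  67  64  72 117 133 122  55  45  49  55  57  55  48  56  47  44  37  25  21  19]
 [ 67  65  61  90 131 121  66  55  45  49  50  46  49  62  54  49  44  37  22  25  28]]
```

```bash
python3 -c "
from plant import *
print(sign_off())"
```

```text
the job is handed in; nothing more can be done
None
```

The job is handed in at about 35 s: box in its corner, funnel home, trough back down; it looks empty with no stray beads, but only 2–3 of the six show through the funnel, and I viewed 11 pictures, one over the limit.

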